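Push a strip rack up the feeder ramp and seat it behind the lip

ROBOT

A 7-joint arm with a two-finger parallel gripper is mounted at the origin on the work surface; the furniture and walls round the work are solid. World frame = base frame: x ahead of the robot, y to its left, z up, the work surface at z = 0. Lengths are in m, angles in rad, forces in N, time in s.
With the tool pointing down it reaches from about 0.35 to 0.775 m from the base axis. Payload 3.1 kg.
Tool frame: the origin (TCP) lies on the centre line of the jaws, within the pads' length; the fingertips stand 11 mm ahead of it and the grasp point (between the pads) lies 8 mm behind it (robot.nose_length is the distance from the TCP to the fingertips, in m); z points along the fingers, y is the direction in which the jaws open and shut (so a half turn about z gives the same grasp; the last joint's range is limited). The gripper opens to 85 mm and grips with 20 to 120 N. Pads are 22 mm wide; open, the fingers measure 114 mm over their backs; the gripper's body (76 mm by 85 mm) begins 54 mm behind the grasp point. The pads swing forward as they close: fully open they stand 13 mm farther back than shut.
Start: joints at [1.116, 0.311, 0.014, 1.512, -0.004, 1.319, -0.027], TCP at [0.221, -0.504, 0.205] pointing down, gripper open.
Joint ranges: [-2.7, 2.7], [-0.3, 1.91], [-1.27, 1.3], [0.12, 2.57], [-1.44, 4.58], [0.2, 2.03], [-3.05, 3.05]. Speed limits (rad/s): [2.79, 2.79, 3.14, 3.14, 3.14, 3.14, 3.14].

INTERFACE

Orientations are given as a unit quaternion [x, y, z, w].
In Python, from plant import readout, eyes, robot gives the robot as it stands.
- The arm moves only by the tool move_arm, never from a script. Its argument "motion" is a list that holds one entry, the list of rows, each a list of 5 numbers: the finger opening in m, from 0 to 0.0854, then the shift along the world's x, y, z in m, then the turn about the world's z in degrees. A call has 1 to 20 rows; each row shifts and turns the pose as measured when the row begins; what a row does not reach is not made up. A row lasts 1/8 s, in which the tool goes at most 62.5 mm and 10.7 degrees, less where a joint would pass 70% of its speed; a pose out of reach is approached as far as the arm can. A call with a gripper value outside its range is refused whole. The fingers move at their own pace and stop on an object; "squeeze" is the grip in N (left out, the last holds). Time passes only in rows, so rows that do not move let the fingers close. It gives the time, the measured TCP pose, the force and the opening at its end, in the units of the state.
- readout.sense(): the state, without advancing time (a new reading comes with each control period).
- eyes.capture(name): name is "scene" or "top" or "wrist"; returns the picture (400x640x3 uint8, red, green, blue); there is no depth.
- eyes.camera_params(name): a dict with "mtx" (3x3 intrinsics, pixels), "D" ([k1, k2, p1, p2, k3] as OpenCV has them; the pictures are not rectified), "R" (3x3) and "t" (3): a world point X has camera coordinates R X + t. Camera axes: x right, y down, z forward; pixel columns grow to the right and rows downward; lengths in m; the calibration is good to about 2 mm. A picture is of the moment at which its call begins: read the wrist's pose just before it. camera_params takes no time and is no camera call; for the wrist camera it gives the pose at the moment of the call.
- robot.close_job(): hands the job in, once; it reports no verdict.
The state is a dict: "time_s": time; "joint_positions": joint angles; "dq": joint speeds; "effort": joint torques, N m; "ee_pos": TCP position; "tcp_rot": TCP orientation; "force": force on the tool from outside, world axes, zero at the start; "wrist_torque": the same for the moment, N m; "finger_gap": finger opening in m.
Only numpy, scipy, OpenCV 4.12 (cv2) and the standard library are available. Lean on these libraries where they do the work, as an engineer would, in place of code of your own. Each camera call takes 0.05 s, during which the arm holds its last target. There are 200 camera calls.

TASK

Push the small white strip rack square into the mouth of the feeder dock and on up its ramp, without lifting it over, until it meets the rubber bumper at the top and its trailing edge drops behind the orange lip, so that it lies flat in the pocket and cannot slide back. Push gently, feel for the bumper rather than ramming it, leave the wash bottle where it stands, and finish with the robot's hand clear.

Things in the scene. Friction and masses are not known exactly. Their poses are not given: they have to be found in the camera images.
- strip_rack: small white rack full of pale strips, 52 x 90 x 34 mm (solid foot 50 x 88 mm), 0.2 to 0.35 kg, loose in front of the dock's mouth. Origin: centre of its underside; x across its short side (this goes along the ramp; at the start x points up the ramp within 0.22 rad), y along its long side, z up.
- dock: fixed feeder dock: slippery white ramp (friction 0.2; a rack let go on the slope slides back) between aluminium rails. Origin: on the bench, mid-way across the ramp's toe; x points level uphill (to the robot's left and away), y across, z up. Slope 0.30 rad from toe to lip. Rails 98 mm apart, 14 mm above the slope, 40 mm above the bench beside the pocket; fingers fit between them. End bracket at x = 182 mm.
- mouth (a point): middle of the dock's mouth on the bench, 46 mm before the dock's origin (x = -46 mm); there the rails' flared ends are 131 mm apart, 18 mm high; they narrow evenly to 96 mm at the toe. A fixed pipette stand, 0.28 m high, rises on the bench's far right: keep the gripper's body clear of world x > 0.50 wherever y is between -0.29 and -0.05.
- lip (a point): middle of the orange lip's front top edge (x = 84 mm, height 26 mm in the dock's frame) as drawn. But ramp, lip, pocket and bumper are one insert, clamped up to 12 mm nearer or farther along x than drawn: not measured, find it by feel. The lip is 5 mm long, then a step 7 mm down to the level pocket. The rack drops in by its weight once its trailing edge is past the lip and the push is eased off.
- bumper (a point): middle of the foot of the black rubber bumper's face as drawn, at the pocket's far end (x = 143 mm, pocket floor height 19 mm); the pocket is 53.5 mm long from lip to bumper; shifts with the lip. The bumper is 16 mm high and sprung: starts at 2 N, then 2 N per mm, 6 mm of travel, then hard. Pushing the rack freely takes 1 to 5 N; more before the bumper means it is crooked and jams in the rails.
- wash_bottle: small white plastic bottle with a red band, 43 mm wide, 128 mm high, standing on the bench to the right of the dock; a bystander. Origin: centre of its underside.
Things that resemble listed ones, but are neither listed nor needed, are in the scene too. What is shaped like the strip_rack but purple is not meant.

How it is judged:
By the outcome, as a careful person would: the job done as asked, in the order asked, and still so for the second after the job is handed in, with the robot touching nothing.
It also fails if it takes over 67 s, if anything falls off the work surface, if the arm or the gripper's body presses on something with over 40 N, if the wrist force passes 120 N, or if a joint passes its speed limit or range.

## Working session

There is one attempt and no reset: what is moved stays moved. The work goes in short steps, Python scripts to look and compute and a tool call to move; the robot and the scene stay as the last step left them, time stands still between calls to the robot, and variables do not carry over. Pictures are saved under pics/ and viewed, about 8 in all and at most 12, crops included, and the job is handed in when it is done.

Besides the shell and the picture viewer there is one more tool, called after "Call:" by a JSON object that holds its "method" and its "body". move_arm: Moves the arm, as the interface text tells. Its arguments: {"type":"object","properties":{"motion":{"type":"array"},"squeeze":{"type":"number"}},"required":["motion"]}

```bash
ls; mkdir -p pics; python3 - <<'E'
from plant import readout, eyes, robot
import cv2,numpy as np
print(readout.sense())
a=eyes.capture("scene");b=eyes.capture("top")
cv2.imwrite("pics/s0.png",a[:,:,::-1]);cv2.imwrite("pics/t0.png",b[:,:,::-1])
for n in("scene","top","wrist"):print(n,eyes.camera_params(n))
E
```

```text
pics
{'time_s': 0.0, 'joint_positions': array([ 1.11631369,  0.31171338,  0.01399841,  1.51310338, -0.00438748,
        1.31920497, -0.02721404]), 'dq': array([-0.00024696, -0.00186714,  0.00161246, -0.00017928,  0.00091898,
        0.00131849, -0.00193601]), 'effort': array([ 1.49025723e-04, -3.79909158e+01,  1.46105723e-01, -2.30596000e+01,
        1.21594322e-02,  1.37880500e-02, -1.67799709e-05]), 'ee_pos': array([ 0.220311  , -0.50305729,  0.20420922]), 'tcp_rot': array([ 9.78770002e-01,  2.04958152e-01, -3.00129681e-04, -1.16110856e-03]), 'force': array([ 0.52993857, -0.40752712, -0.30429852]), 'wrist_torque': array([-0.01077083, -0.04128962, -0.05103911]), 'finger_gap': 0.0850677272909091}
scene {'mtx': array([[474.54633859,   0.        , 319.3704496 ],
       [  0.        , 474.54633859, 201.87287296],
       [  0.        ,   0.        ,   1.        ]]), 'D': array([-0.03405521,  0.        ,  0.        ,  0.        ,  0.        ]), 'R': array([[-0.83916836, -0.54382282,  0.00729493],
       [-0.39690521,  0.60318061, -0.6918377 ],
       [ 0.37183696, -0.5834637 , -0.72201619
[... 256 characters left out ...]
  ,  0.        ,  0.        ,  0.        ]), 'R': array([[ 0.02646016, -0.99947402,  0.01874957],
       [-0.99329892, -0.02839831, -0.11203032],
       [ 0.11250385, -0.01565959, -0.99352789]]), 't': array([-0.19497528,  0.44383546,  1.0693486 ])}
wrist {'mtx': array([[278.8408276 ,   0.        , 319.48986091],
       [  0.        , 278.8408276 , 195.12650071],
       [  0.        ,   0.        ,   1.        ]]), 'D': array([-0.03455015,  0.        ,  0.        ,  0.        ,  0.        ]), 'R': array([[ 0.40201342, -0.91563004, -0.00261749],
       [-0.87191352, -0.38368906,  0.30421952],
       [-0.27955683, -0.1200181 , -0.95259836]]), 't': array([-0.54894414, -0.04095443,  0.38052237])}
```

View pics/s0.png

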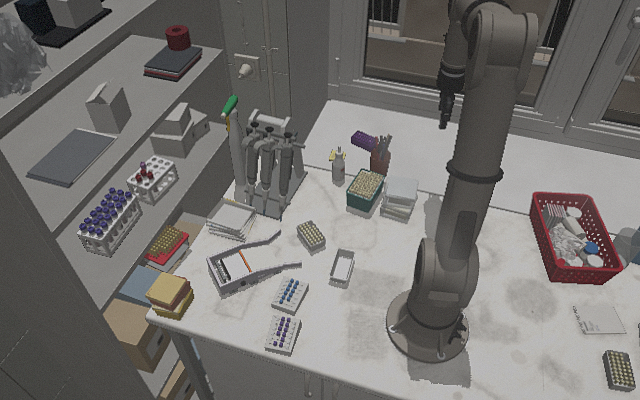

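View pics/t0.png

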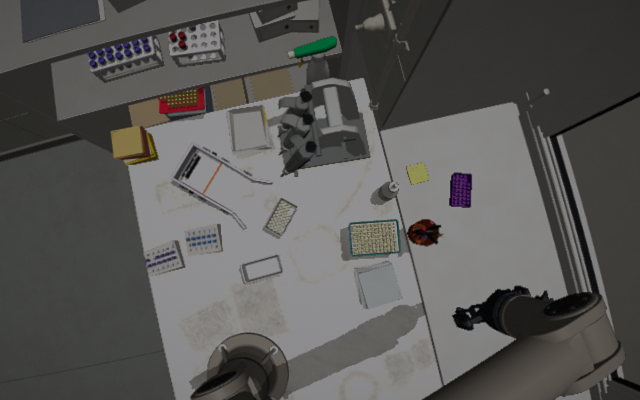

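The top view shows the dock at (205,185), with its orange lip at (212,178). Candidates for the rack:
- White/pale rack at (280,217), in front of the mouth.
- Empty white frame at (262,268).
- Racks with blue tips at (202,240) and violet tips at (163,257).
- Teal tip box at (373,238).
- Purple rack at (460,190).

I choose (280,217). The bottle is at about (388,190). Next I'll check the choice in close crops.

```bash
python3 - <<'E'
import cv2,numpy as np
a=cv2.imread("pics/t0.png")[135:255,160:320];b=cv2.imread("pics/s0.png")[205:305,200:360]
a=cv2.resize(a,None,fx=5,fy=5,interpolation=cv2.INTER_CUBIC)
b=cv2.resize(b,None,fx=5,fy=5,interpolation=cv2.INTER_CUBIC)
cv2.imwrite("pics/t0c.png",a);cv2.imwrite("pics/s0c.png",b)
E
```

```text
(no output)
```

View pics/t0c.png

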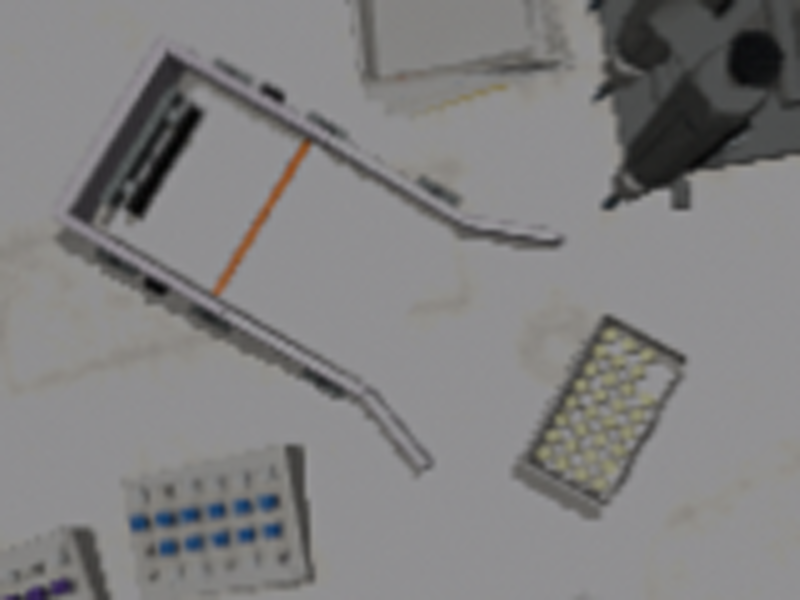

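View pics/s0c.png

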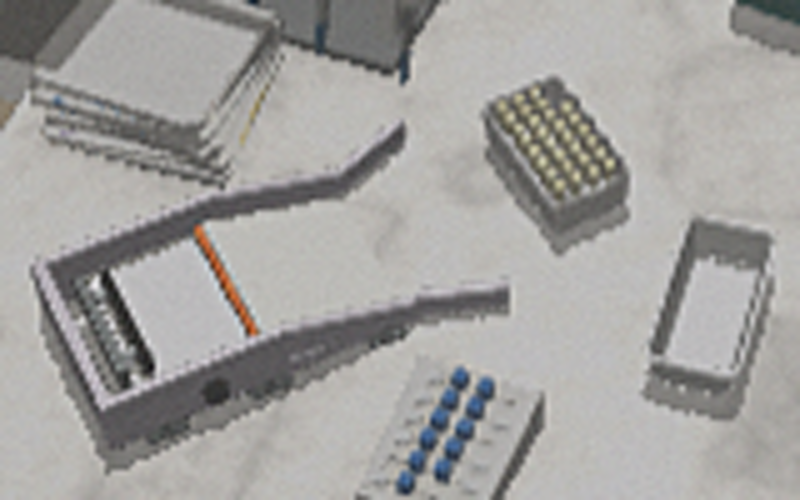

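The crops confirm the choice: a white rack full of pale strips, top face corners about (608,318), (685,360), (605,502), (527,462) in the top crop. The dock's flare tips are at (562,240) and (428,466), and the lip ends at (309,143) and (217,292).

```bash
cat > h.py <<'E'
from plant import readout, eyes, robot
import cv2,numpy as np
def ray(n,px,P=None):
    p=P or eyes.camera_params(n)
    u=cv2.undistortPoints(np.array(px,float).reshape(-1,1,2),p["mtx"],p["D"])[:,0]
    d=np.c_[u,np.ones(len(u))]@p["R"]; return -p["R"].T@p["t"],d
def plane(n,px,z,P=None):
    c,d=ray(n,px,P); return c+d*((z-c[2])/d[:,2])[:,None]
def proj(n,X,P=None):
    p=P or eyes.camera_params(n)
    return cv2.projectPoints(np.array(X,float).reshape(-1,1,3),cv2.Rodrigues(p["R"])[0],p["t"],p["mtx"],p["D"])[0][:,0]
E
python3 - <<'E'
from h import *
np.set_printoptions(precision=4,suppress=True)
T=lambda q:(np.array(q,float)+.5)/5-.5+[160,135]
S=lambda q:(np.array(q,float)+.5)/5-.5+[200,205]
def show(k,n,q,z):
    X=plane(n,q,z);print(k,n,X[:,:2].tolist() if 0 else X[:,:2].round(4).tolist(), 'c',X[:,:2].mean(0).round(4));return X
l=show('lip','top',T([(309,143),(217,292)]),.026)
f=show('flare','top',T([(562,240),(428,466)]),.018)
t=show('toe','top',T([(462,222),(366,388)]),.014)
e=show('end','top',T([(168,42),(66,213)]),.040)
r=show('rack','top',T([(608,318),(685,360),(605,502),(527,462)]),.034)
l2=show('lip','scene',S([(199,228),(256,334)]),.026)
f2=show('flare','scene',S([(404,124),(508,286)]),.018)
t2=show('toe','scene',S([(345,178),(420,294)]),.016)
e2=show('end','scene',S([(38,264),(103,406)]),.040)
r2=show('rack','scene',S([(557,208),(486,108),(555,78),(628,175)]),.034)
for X in(l,f,t,e,l2,f2,t2,e2):
    d=X[1]-X[0];print('width',np.linalg.norm(d[:2]).round(4),'normal yaw',np.degrees(np.arctan2(d[0],-d[1])).round(1))
for X in(r,r2):
    print('sides',[np.linalg.norm(X[i]-X[(i+1)%4]).round(4) for i in range(4)],[np.degrees(np.arctan2(*(X[(i+1)%4]-X[i])[1::-1])).round(1) for i in range(4)])
print('axis', [np.degrees(np.arctan2(*(b.mean(0)-a.mean(0))[1::-1])).round(1) for a,b in((f,e),(t,e),(f2,e2),(t2,e2))])
E
```

```text
lip top [[0.5367, 0.0865], [0.4571, 0.1302]] c [0.4969 0.1084]
flare top [[0.4904, -0.0469], [0.3709, 0.0175]] c [ 0.4307 -0.0147]
toe top [[0.4991, 0.0063], [0.4106, 0.0524]] c [0.4548 0.0293]
end top [[0.5855, 0.1605], [0.4942, 0.2079]] c [0.5398 0.1842]
rack top [[0.4484, -0.0738], [0.428, -0.1138], [0.3547, -0.0757], [0.3738, -0.0354]] c [ 0.4012 -0.0747]
lip scene [[0.5344, 0.0888], [0.4621, 0.1281]] c [0.4983 0.1085]
flare scene [[0.4878, -0.042], [0.3697, 0.0218]] c [ 0.4288 -0.0101]
toe scene [[0.4932, 0.0086], [0.4083, 0.0519]] c [0.4507 0.0303]
end scene [[0.5839, 0.1644], [0.4928, 0.215]] c [0.5383 0.1897]
rack scene [[0.3704, -0.0285], [0.4463, -0.0676], [0.4255, -0.1093], [0.3498, -0.0706]] c [ 0.398 -0.069]
width 0.0907 normal yaw -118.8
width 0.1358 normal yaw -118.3
width 0.0998 normal yaw -117.5
width 0.1028 normal yaw -117.5
width 0.0823 normal yaw -118.5
width 0.1342 normal yaw -118.4
width 0.0953 normal yaw -117.0
width 0.1042 normal yaw -119.1
sides [np.float64(0.0449), np.float64(0.0826), np.float64(0.0446), np.float64(0.0839)] [np.float64(-117.0), np.float64(152.5), np.float64(64.7), np.float64(-27.2)]
sides [np.float64(0.0853), np.float64(0.0465), np.float64(0.085), np.float64(0.0469)] [np.float64(-27.3), np.float64(-116.4), np.float64(153.0), np.float64(64.0)]
axis [np.float64(61.2), np.float64(61.2), np.float64(61.2), np.float64(61.2)]
```

The dock yaw comes out near 61.2° in both views, with the origin at about (0.452, 0.029). The rack centre is at about (0.400, -0.072) with yaw near 63°, so it sits at dock x = -114 mm, 3 mm off-axis and 2° off square. The widths measured match the sizes given. I'll move behind the rack at height, with the jaws turned across the dock axis.

Call:
{"method": "move_arm", "body": {"motion": [[[0.045,0.0147,0.0378,0,3.75],[0.045,0.0147,0.0378,0,3.75],[0.045,0.0147,0.0378,0,3.75],[0.045,0.0147,0.0378,0,3.75],[0.045,0.0147,0.0378,0,3.75],[0.045,0.0147,0.0378,0,3.75],[0.045,0.0147,0.0378,0,3.75],[0.045,0.0147,0.0378,0,3.75],[0.045,0.0147,0.0378,0,3.75],[0.045,0.0147,0.0378,0,3.75],[0.045,0,0,0,0],[0.045,0,0,0,0]]]}}

```text
time_s: 1.6
ee_pos: [0.3654, -0.1108, 0.199]
tcp_rot: [0.856, 0.517, -0.004, -0.004]
force: [-1.2, -0.9, -0.7]
finger_gap: 0.0451
```

```bash
python3 - <<'E'
from h import *
print(robot.nose_length)
P=eyes.camera_params("wrist");a=eyes.capture("wrist")
np.save("P.npy",P,allow_pickle=True)
cv2.imwrite("pics/w1.png",a[:,:,::-1])
E
```

```text
0.011
```

View pics/w1.png

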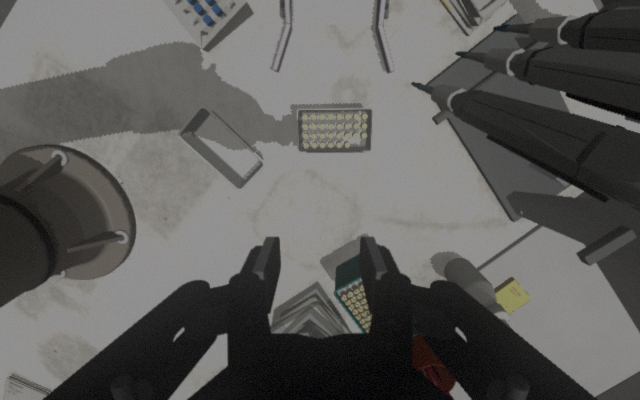

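The wrist view shows the rack at (335,130), nearly square in the image, with the flare ends at (275,70) and (391,71). The fingertips are at (272,240) and (371,240), and nothing stands between them and the rack.

```bash
python3 - <<'E'
from h import *
P=np.load("P.npy",allow_pickle=True).item()
a=cv2.imread("pics/w1.png")
y=61.2;u=np.array([np.cos(np.radians(y)),np.sin(np.radians(y))]);v=np.array([-u[1],u[0]])
def D(X):return np.c_[X[:,:2]@u-.2437,X[:,:2]@v+.3823].round(4)
print('rack',D(plane("wrist",[(298,108),(371,108),(371,151),(299,151)],.034,P)).tolist())
print('flare',D(plane("wrist",[(275,70),(391,71)],.018,P)).tolist())
s=readout.sense();print(D(s["ee_pos"][None]),s["force"])
print('tips',D(plane("wrist",[(272,240),(371,240)],.19,P)).tolist())
c=cv2.resize(a[0:170,220:450],None,fx=3.4,fy=3.4,interpolation=cv2.INTER_CUBIC);cv2.imwrite("pics/w1c.png",c)
E
```

```text
rack [[-0.0901, 0.0369], [-0.0883, -0.0467], [-0.1376, -0.0504], [-0.1396, 0.0358]]
flare [[-0.0482, 0.065], [-0.0465, -0.0696]]
[[-0.1645  0.0088]] [ 0.79319156 -0.11211632 -0.18582048]
tips [[-0.1786, 0.0425], [-0.1768, -0.0276]]
```

View pics/w1c.png

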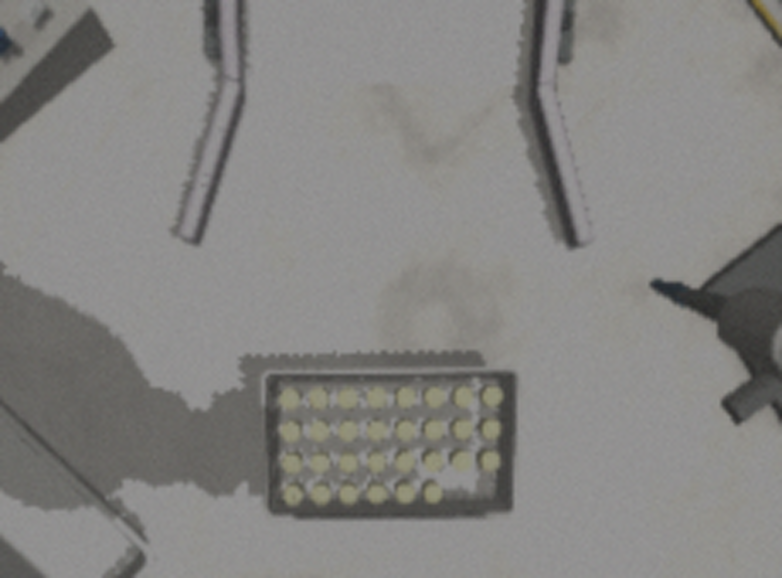

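Call:
{"method": "move_arm", "body": {"motion": [[[0.045,0.0075,-0.0155,0,-0.7],[0.045,0,0,-0.04,0],[0.045,0,0,-0.05,0],[0.045,0,0,-0.05,0],[0.045,0,0,-0.025,0],[0.045,0,0,0,0],[0.045,0,0,0,0]]]}}

```text
time_s: 2.52
ee_pos: [0.3757, -0.1416, 0.0304]
tcp_rot: [0.865, 0.502, -0.002, 0.0]
force: [-0.7, 0.7, 0.5]
finger_gap: 0.0448
```

```bash
cat >> h.py <<'E'
def st(y=61.5):
    u=np.array([np.cos(np.radians(y)),np.sin(np.radians(y))]);v=np.array([-u[1],u[0]])
    o=np.array([.452,.029]) # dock origin
    s=readout.sense();p=s["ee_pos"];q=s["tcp_rot"];f=s["force"]
    print("t %.2f  dock x %.1f y %.1f z %.1f mm yaw %.2f  F along %.2f across %.2f up %.2f  gap %.4f"%(s["time_s"],1e3*(p[:2]-o)@u,1e3*(p[:2]-o)@v,1e3*p[2],2*np.degrees(np.arctan2(q[1],q[0])),f[:2]@u,f[:2]@v,f[2],s["finger_gap"]))
E
python3 -c "
from h import *
st()"
```

```text
t 2.52  dock x -186.3 y -14.3 z 30.4 mm yaw 60.22  F along 0.31 across 0.94 up 0.45  gap 0.0448
```

Call:
{"method": "move_arm", "body": {"motion": [[[0.045,-0.0088,0.0048,0,1.4],[0.045,0.005,0.009,0,0],[0.045,0.005,0.009,0,0],[0.045,0,0,0,0]]]}}

```text
time_s: 3.02
ee_pos: [0.3802, -0.1184, 0.0337]
tcp_rot: [0.859, 0.513, -0.0, 0.004]
force: [0.1, 0.6, 0.8]
finger_gap: 0.0453
```

```bash
python3 -c "
from h import *
st()"
```

```text
t 3.02  dock x -163.8 y -7.3 z 33.7 mm yaw 61.69  F along 0.60 across 0.24 up 0.78  gap 0.0453
```

Call:
{"method": "move_arm", "body": {"motion": [[[0.045,-0.0026,0.0014,-0.007,0],[0.045,0.0024,0.0044,0,0],[0.045,0.0024,0.0044,0,0],[0.045,0.0024,0.0044,0,0]]]}}

```text
time_s: 3.52
ee_pos: [0.3848, -0.1031, 0.026]
tcp_rot: [0.859, 0.513, -0.001, 0.004]
force: [-0.2, -0.5, 0.3]
finger_gap: 0.0452
```

```bash
python3 -c "
from h import *
st()"
```

```text
t 3.52  dock x -148.2 y -3.9 z 26.0 mm yaw 61.67  F along -0.53 across -0.06 up 0.28  gap 0.0452
```

Call:
{"method": "move_arm", "body": {"motion": [[[0.045,0.0021,0.0045,0,0],[0.045,0.0021,0.0045,0,0],[0.045,0.0021,0.0045,0,0],[0.045,0.0021,0.0045,0,0],[0.045,0.0021,0.0045,0,0],[0.045,0.0021,0.0045,0,0]]]}}

```text
time_s: 4.28
ee_pos: [0.3986, -0.0741, 0.0261]
tcp_rot: [0.859, 0.513, -0.0, 0.004]
force: [0.1, -0.2, 0.4]
finger_gap: 0.0453
```

```bash
python3 - <<'E'
from h import *
st()
P=eyes.camera_params("wrist");np.save("P2.npy",P,allow_pickle=True)
a=eyes.capture("wrist");cv2.imwrite("pics/w2.png",a[:,:,::-1])
E
```

```text
t 4.28  dock x -116.1 y -2.3 z 26.1 mm yaw 61.68  F along -0.10 across -0.17 up 0.38  gap 0.0453
```

View pics/w2.png

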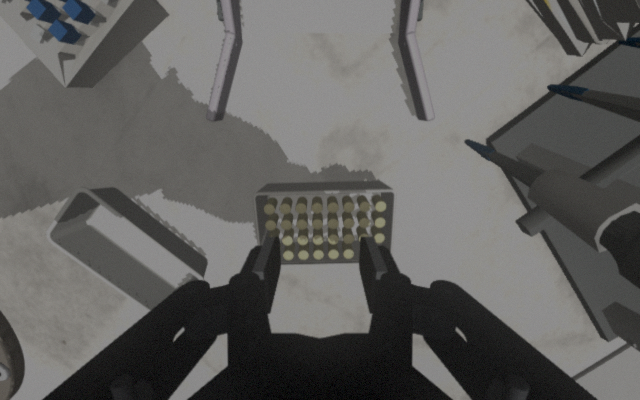

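```bash
python3 - <<'E'
from h import *
P=np.load("P2.npy",allow_pickle=True).item()
y=61.5;u=np.array([np.cos(np.radians(y)),np.sin(np.radians(y))]);v=np.array([-u[1],u[0]])
D=lambda X:((X[:,:2]-[.452,.029])@np.c_[u,v]*1e3).round(1).tolist()
print('rack top',D(plane("wrist",[(256,193),(393,191),(388,263),(259,264)],.034,P)))
print('flare',D(plane("wrist",[(215,120),(427,119)],.018,P)))
for z in(.015,.03,.06):print('tips',z,D(plane("wrist",[(278,238),(361,238)],z,P)))
s=readout.sense();o=s["ee_pos"]
for x in(-.011,0,.011):
  for dz in(-.011,0,.02):
    p=o+np.r_[x*u,dz]; print(x,dz,proj("wrist",[p+np.r_[.0225*v,0],p-np.r_[.0225*v,0]],P).round(0).tolist())
E
```

```text
rack top [[-88.9, 36.6], [-87.5, -46.4], [-137.4, -47.5], [-138.2, 38.0]]
flare [[-46.8, 62.6], [-45.7, -68.3]]
tips 0.015 [[-128.6, 27.5], [-128.6, -31.9]]
tips 0.03 [[-121.1, 25.2], [-121.0, -29.3]]
tips 0.06 [[-106.0, 20.5], [-106.0, -24.1]]
-0.011 -0.011 [[288.0, 235.0], [351.0, 235.0]]
-0.011 0 [[286.0, 242.0], [353.0, 242.0]]
-0.011 0.02 [[283.0, 258.0], [357.0, 258.0]]
0 -0.011 [[288.0, 221.0], [352.0, 221.0]]
0 0 [[286.0, 227.0], [354.0, 227.0]]
0 0.02 [[282.0, 241.0], [358.0, 242.0]]
0.011 -0.011 [[287.0, 206.0], [353.0, 206.0]]
0.011 0 [[285.0, 212.0], [355.0, 212.0]]
0.011 0.02 [[282.0, 224.0], [359.0, 225.0]]
```

The rack hasn't moved although the TCP is at -116 and the force reads zero, so the fingertips may be above the rack. I'll check from the fixed cameras.

```bash
python3 - <<'E'
from h import *
a=eyes.capture("scene");b=eyes.capture("top")
s=readout.sense()["ee_pos"]
print(proj("scene",[s,s-[0,0,.011]]),proj("top",[s,s-[0,0,.011]]))
a=a[180:300,250:370];b=b[150:270,210:330]
c=np.hstack([cv2.resize(i,(400,400),interpolation=cv2.INTER_CUBIC) for i in(a,b)])
c=np.clip(c.astype(float)*1.6,0,255).astype(np.uint8)
cv2.imwrite("pics/c3.png",c[:,:,::-1])
E
```

```text
[[311.63248713 233.37445655]
 [311.64953974 235.79790966]] [[280.8447451  217.90197685]
 [281.19084076 218.19613627]]
```

View pics/c3.png

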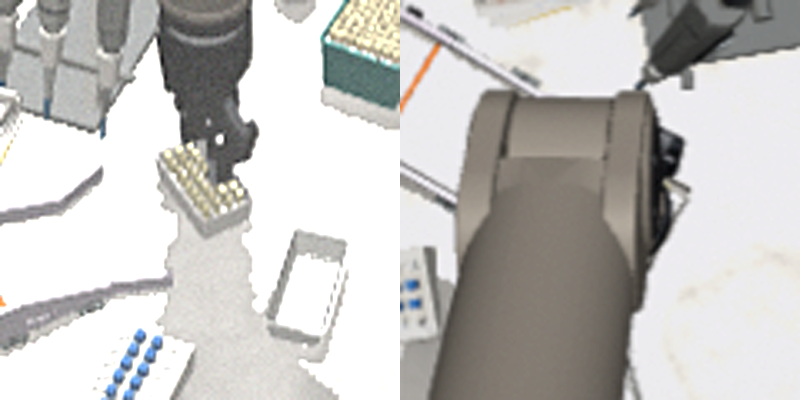

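In the scene crop the fingertip is at about (217,186), on top of or above the rack. The wrist view also puts the visible tips roughly 25 mm above the nominal position. I'll back off behind the rack and feel for the bench to calibrate the tip height.

Call:
{"method": "move_arm", "body": {"motion": [[[0.045,0,0,0.006,0],[0.045,-0.0125,-0.023,0,0],[0.045,-0.0125,-0.023,0,0],[0.045,0,0,-0.006,0],[0.045,0,0,-0.006,0],[0.045,0,0,-0.006,0]]]}}

```text
time_s: 5.18
ee_pos: [0.375, -0.1207, 0.0153]
tcp_rot: [0.858, 0.513, 0.001, 0.005]
force: [0.8, 0.2, 0.0]
finger_gap: 0.0451
```

```bash
python3 -c "
from h import *
st()"
```

```text
t 5.17  dock x -168.3 y -3.8 z 15.3 mm yaw 61.77  F along 0.58 across -0.60 up 0.04  gap 0.0451
```

Call:
{"method": "move_arm", "body": {"motion": [[[0.045,0,0,-0.004,0],[0.045,0,0,-0.004,0],[0.045,0,0,-0.003,0],[0.045,0,0,0,0]]]}}

```text
time_s: 5.68
ee_pos: [0.3752, -0.1187, 0.0027]
tcp_rot: [0.857, 0.515, 0.001, 0.004]
force: [-0.5, 0.1, 0.2]
finger_gap: 0.0452
```

```bash
python3 -c "
from h import *
st()"
```

```text
t 5.67  dock x -166.5 y -3.0 z 2.7 mm yaw 61.98  F along -0.19 across 0.51 up 0.24  gap 0.0452
```

No contact at TCP z = 2.7 mm, so the tips really do sit higher than nominal. I'll keep feeling downward.

Call:
{"method": "move_arm", "body": {"motion": [[[0.045,0,0,-0.004,0],[0.045,0,0,-0.004,0],[0.045,0,0,-0.003,0],[0.045,0,0,0,0]]]}}

```text
time_s: 6.18
ee_pos: [0.3754, -0.1189, -0.0088]
tcp_rot: [0.857, 0.515, 0.001, 0.004]
force: [0.2, 0.1, 0.3]
finger_gap: 0.0452
```

```bash
python3 -c "
from h import *
st()
s=readout.sense();print(s['joint_positions'])
P=eyes.camera_params('wrist');print('cam rel TCP',-P['R'].T@P['t']-s['ee_pos'])"
```

```text
t 6.17  dock x -166.6 y -3.2 z -8.8 mm yaw 61.96  F along 0.24 across -0.13 up 0.26  gap 0.0452
[ 0.595839    0.29577432 -0.38661682  2.1757447   0.18011054  0.69119584
 -0.40343244]
cam rel TCP [0.03496019 0.06934965 0.16899731]
```

Call:
{"method": "move_arm", "body": {"motion": [[[0.045,0,0,-0.003,0],[0.045,0,0,-0.003,0],[0.045,0,0,-0.002,0],[0.045,0,0,0,0]]]}}

```text
time_s: 6.68
ee_pos: [0.3754, -0.119, -0.0174]
tcp_rot: [0.857, 0.515, 0.001, 0.004]
force: [-0.8, 0.9, 0.0]
finger_gap: 0.0447
```

```bash
python3 -c "
from h import *
st()"
```

```text
t 6.67  dock x -166.6 y -3.3 z -17.4 mm yaw 61.95  F along 0.39 across 1.10 up 0.03  gap 0.0447
```

Call:
{"method": "move_arm", "body": {"motion": [[[0.045,0,0,-0.002,0],[0.045,0,0,-0.002,0],[0.045,0,0,-0.002,0],[0.045,0,0,0,0]]]}}

```text
time_s: 7.18
ee_pos: [0.3756, -0.119, -0.0237]
tcp_rot: [0.857, 0.515, 0.001, 0.004]
force: [0.4, 0.3, -0.6]
finger_gap: 0.0452
```

```bash
python3 - <<'E'
from h import *
st()
P=eyes.camera_params("wrist");np.save("P4.npy",P,allow_pickle=True)
a=eyes.capture("wrist");cv2.imwrite("pics/w4.png",a[100:400,120:520,::-1])
E
```

```text
t 7.17  dock x -166.6 y -3.5 z -23.7 mm yaw 61.95  F along 0.44 across -0.21 up -0.59  gap 0.0452
```

View pics/w4.png

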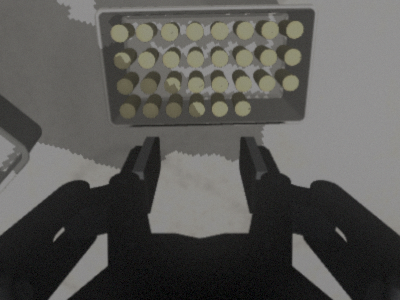

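The fingers are now behind the rack: tips at crop row 138, rack rear base at crop row 125. A bit lower to touch the bench.

Call:
{"method": "move_arm", "body": {"motion": [[[0.045,0,0,-0.002,0],[0.045,0,0,-0.002,0],[0.045,0,0,0,0]]]}}

```text
time_s: 7.6
ee_pos: [0.3759, -0.1191, -0.0278]
tcp_rot: [0.857, 0.515, 0.002, 0.005]
force: [-0.5, 0.4, -0.2]
finger_gap: 0.0449
```

```bash
python3 -c "
from h import *
st()"
```

```text
t 7.60  dock x -166.5 y -3.8 z -27.8 mm yaw 61.95  F along 0.14 across 0.61 up -0.23  gap 0.0449
```

Call:
{"method": "move_arm", "body": {"motion": [[[0.045,0,0,-0.002,0],[0.045,0,0,-0.0015,0],[0.045,0,0,-0.0015,0],[0.045,0,0,0,0]]]}}

```text
time_s: 8.1
ee_pos: [0.3761, -0.1193, -0.0276]
tcp_rot: [0.857, 0.515, -0.0, 0.005]
force: [0.4, 0.2, 0.1]
finger_gap: 0.0446
```

```bash
python3 -c "
from h import *
st()"
```

```text
t 8.10  dock x -166.5 y -4.0 z -27.6 mm yaw 61.96  F along 0.37 across -0.27 up 0.15  gap 0.0446
```

The bench is felt at TCP z = -27.7 mm with no further descent. The last zero row relaxes the push, which is why the force reads about 0. So the real tip is 27.7 mm above the TCP reading, and vision agrees at +29. I'll push with that offset, the tips about 14 mm above the bench.

Call:
{"method": "move_arm", "body": {"motion": [[[0.045,0,0,0.013,0],[0.045,0.0021,0.0045,0,0],[0.045,0.0021,0.0045,0,0],[0.045,0.0021,0.0045,0,0],[0.045,0.0021,0.0045,0,0],[0.045,0.0021,0.0045,0,0],[0.045,0.0021,0.0045,0,0],[0.045,0.0021,0.0045,0,0]]]}}

```text
time_s: 9.1
ee_pos: [0.3908, -0.0876, -0.014]
tcp_rot: [0.858, 0.514, -0.002, 0.006]
force: [0.1, -2.0, 1.1]
finger_gap: 0.045
```

```bash
python3 -c "
from h import *
st()"
```

```text
t 9.10  dock x -131.7 y -1.9 z -14.0 mm yaw 61.86  F along -1.73 across -1.00 up 1.06  gap 0.0450
```

Contact at about 1.7 N and the rack is moving. I'll continue.

Call:
{"method": "move_arm", "body": {"motion": [[[0.045,0.0022,0.0045,0,0],[0.045,0.0022,0.0045,0,0],[0.045,0.0023,0.0044,0,0],[0.045,0.0024,0.0044,0,0],[0.045,0.0024,0.0044,0,0],[0.045,0.0024,0.0044,0,0]]]}}

```text
time_s: 9.85
ee_pos: [0.4052, -0.0591, -0.0141]
tcp_rot: [0.858, 0.514, -0.002, 0.005]
force: [-1.6, -2.1, 1.5]
finger_gap: 0.0448
```

```bash
python3 - <<'E'
from h import *
st()
P=eyes.camera_params("wrist");np.save("P5.npy",P,allow_pickle=True)
a=eyes.capture("wrist");cv2.imwrite("pics/w5.png",a[0:400,120:520,::-1])
E
```

```text
t 9.85  dock x -99.8 y -0.9 z -14.1 mm yaw 61.86  F along -2.59 across 0.37 up 1.53  gap 0.0448
```

View pics/w5.png

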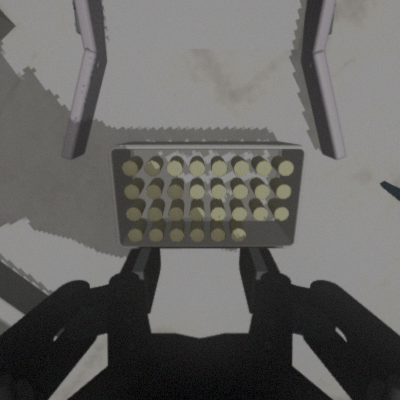

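The wrist view shows the rack square and centred: front edge from (112,148) to (304,146), flare ends at (80,157) and (337,157), and both midpoints near 208. I'll push straight on along the axis.

Call:
{"method": "move_arm", "body": {"motion": [[[0.045,0.0024,0.0044,0,0],[0.045,0.0024,0.0044,0,0],[0.045,0.0024,0.0044,0,0],[0.045,0.0024,0.0044,0,0],[0.045,0.0024,0.0044,0,0],[0.045,0.0024,0.0044,0,0],[0.045,0.0024,0.0044,0,0],[0.045,0.0024,0.0044,0,0]]]}}

```text
time_s: 10.9
ee_pos: [0.4257, -0.0209, -0.0142]
tcp_rot: [0.858, 0.514, -0.002, 0.005]
force: [-1.0, -2.1, 2.6]
finger_gap: 0.0447
```

```bash
python3 -c "
from h import *
st()"
```

```text
t 10.90  dock x -56.4 y -0.6 z -14.2 mm yaw 61.88  F along -2.30 across -0.09 up 2.61  gap 0.0447
```

Call:
{"method": "move_arm", "body": {"motion": [[[0.045,0.0024,0.0044,0,0],[0.045,0.0024,0.0044,0,0],[0.045,0.0024,0.0044,0,0],[0.045,0.0024,0.0044,0,0],[0.045,0.0024,0.0044,0,0],[0.045,0.0024,0.0044,0,0]]]}}

```text
time_s: 11.65
ee_pos: [0.4402, 0.0079, -0.0148]
tcp_rot: [0.858, 0.514, -0.003, 0.004]
force: [-0.4, -1.7, -1.3]
finger_gap: 0.0452
```

```bash
python3 -c "
from h import *
st()"
```

```text
t 11.65  dock x -24.1 y 0.3 z -14.8 mm yaw 61.88  F along -1.65 across -0.49 up -1.30  gap 0.0452
```

Call:
{"method": "move_arm", "body": {"motion": [[[0.045,0.0024,0.0044,0,0],[0.045,0.0024,0.0044,0,0],[0.045,0.0024,0.0044,0.0013,0],[0.045,0.0024,0.0044,0.0013,0],[0.045,0.0024,0.0044,0.0013,0],[0.045,0.0024,0.0044,0.0013,0],[0.045,0.0024,0.0044,0.0013,0]]]}}

```text
time_s: 12.52
ee_pos: [0.4576, 0.0389, -0.0075]
tcp_rot: [0.858, 0.514, -0.004, 0.005]
force: [-1.3, -3.6, 2.8]
finger_gap: 0.0452
```

```bash
python3 -c "
from h import *
st()"
```

```text
t 12.53  dock x 11.3 y -0.2 z -7.5 mm yaw 61.81  F along -3.77 across -0.55 up 2.79  gap 0.0452
```

Call:
{"method": "move_arm", "body": {"motion": [[[0.045,0.0024,0.0044,0.0012,0],[0.045,0.0024,0.0044,0.0012,0],[0.045,0.0024,0.0044,0.0012,0],[0.045,0.0024,0.0044,0.0012,0],[0.045,0.0024,0.0044,0.0012,0],[0.045,0.0024,0.0044,0.0012,0]]]}}

```text
time_s: 13.28
ee_pos: [0.4729, 0.067, 0.0002]
tcp_rot: [0.858, 0.514, -0.004, 0.005]
force: [-1.9, -4.3, 2.6]
finger_gap: 0.0447
```

```bash
python3 -c "
from h import *
st()"
```

```text
t 13.28  dock x 43.3 y -0.2 z 0.2 mm yaw 61.80  F along -4.67 across -0.33 up 2.55  gap 0.0447
```

Call:
{"method": "move_arm", "body": {"motion": [[[0.045,0.0019,0.0035,0.0008,0],[0.045,0.0019,0.0035,0.0008,0],[0.045,0.0019,0.0035,0.0008,0],[0.045,0.0014,0.0026,0.0005,0]]]}}

```text
time_s: 13.78
ee_pos: [0.4821, 0.0852, 0.0035]
tcp_rot: [0.857, 0.515, -0.001, 0.004]
force: [0.4, 0.6, -0.8]
finger_gap: 0.045
```

```bash
python3 -c "
from h import *
st()"
```

```text
t 13.78  dock x 63.8 y 0.4 z 3.5 mm yaw 61.95  F along 0.75 across -0.08 up -0.81  gap 0.0450
```

The force has dropped to about 0, so the rack has pitched over the lip. I'll continue in small steps.

Call:
{"method": "move_arm", "body": {"motion": [[[0.045,0.0014,0.0026,0,0],[0.045,0.0014,0.0026,0,0],[0.045,0.0014,0.0026,0,0]]]}}

```text
time_s: 14.15
ee_pos: [0.4862, 0.0935, 0.0031]
tcp_rot: [0.857, 0.515, -0.001, 0.004]
force: [0.4, -0.3, -0.1]
finger_gap: 0.0448
```

```bash
python3 -c "
from h import *
st()"
```

```text
t 14.15  dock x 73.0 y 0.8 z 3.1 mm yaw 61.96  F along -0.07 across -0.46 up -0.14  gap 0.0448
```

Call:
{"method": "move_arm", "body": {"motion": [[[0.045,0.0011,0.0017,0,0],[0.045,0.0011,0.0017,0,0],[0.045,0.0011,0.0017,0,0]]]}}

```text
time_s: 14.52
ee_pos: [0.4893, 0.0987, 0.0029]
tcp_rot: [0.857, 0.515, -0.002, 0.004]
force: [-0.4, -1.7, -1.3]
finger_gap: 0.0452
```

```bash
python3 -c "
from h import *
st()"
```

```text
t 14.53  dock x 79.1 y 0.5 z 2.9 mm yaw 61.95  F along -1.62 across -0.48 up -1.26  gap 0.0452
```

Call:
{"method": "move_arm", "body": {"motion": [[[0.045,0.0009,0.0018,0,0],[0.045,0.0009,0.0018,0,0]]]}}

```text
time_s: 14.78
ee_pos: [0.4913, 0.1025, 0.0029]
tcp_rot: [0.857, 0.515, -0.002, 0.004]
force: [-0.6, -0.7, -0.0]
finger_gap: 0.0446
```

```bash
python3 -c "
from h import *
st()"
```

```text
t 14.78  dock x 83.3 y 0.5 z 2.9 mm yaw 61.94  F along -0.89 across 0.22 up -0.03  gap 0.0446
```

Call:
{"method": "move_arm", "body": {"motion": [[[0.045,0.0009,0.0018,0,0],[0.045,0.0009,0.0018,0,0]]]}}

```text
time_s: 15.02
ee_pos: [0.4931, 0.106, 0.0029]
tcp_rot: [0.857, 0.514, -0.002, 0.004]
force: [-2.0, -2.4, 0.8]
finger_gap: 0.0451
```

```bash
python3 -c "
from h import *
st()"
```

```text
t 15.03  dock x 87.3 y 0.6 z 2.9 mm yaw 61.92  F along -3.12 across 0.62 up 0.81  gap 0.0451
```

Call:
{"method": "move_arm", "body": {"motion": [[[0.045,0.0007,0.0013,0,0]]]}}

```text
time_s: 15.15
ee_pos: [0.4931, 0.1061, 0.0029]
tcp_rot: [0.858, 0.514, -0.003, 0.004]
force: [-2.4, -3.8, 2.7]
finger_gap: 0.0452
```

```bash
python3 -c "
from h import *
st()"
```

```text
t 15.15  dock x 87.4 y 0.6 z 2.9 mm yaw 61.89  F along -4.49 across 0.26 up 2.73  gap 0.0452
```

Call:
{"method": "move_arm", "body": {"motion": [[[0.045,0.0009,0.0018,0,0],[0.045,0.0009,0.0018,0,0]]]}}

```text
time_s: 15.4
ee_pos: [0.4932, 0.1064, 0.0027]
tcp_rot: [0.858, 0.513, -0.007, 0.005]
force: [-3.3, -5.1, 5.0]
finger_gap: 0.0446
```

```bash
python3 -c "
from h import *
st()"
```

```text
t 15.40  dock x 87.7 y 0.7 z 2.7 mm yaw 61.79  F along -6.04 across 0.48 up 4.97  gap 0.0446
```

Call:
{"method": "move_arm", "body": {"motion": [[[0.045,0.0014,0.0026,0,0],[0.045,0.0014,0.0026,0,0]]]}}

```text
time_s: 15.65
ee_pos: [0.4932, 0.1066, 0.0024]
tcp_rot: [0.859, 0.513, -0.011, 0.007]
force: [-3.4, -6.8, 5.3]
finger_gap: 0.045
```

```bash
python3 -c "
from h import *
st()"
```

```text
t 15.65  dock x 87.9 y 0.8 z 2.4 mm yaw 61.67  F along -7.56 across -0.25 up 5.28  gap 0.0450
```

```bash
python3 - <<'E'
from h import *
P=eyes.camera_params("wrist");np.save("P6.npy",P,allow_pickle=True)
a=eyes.capture("wrist");b=eyes.capture("scene")
cv2.imwrite("pics/w6f.png",a[:,:,::-1]);cv2.imwrite("pics/s6f.png",b[:,:,::-1])
A=cv2.resize(a[60:340,170:470],(480,448));B=cv2.resize(b[215:300,200:260+0],(316,448),interpolation=cv2.INTER_CUBIC)
c=np.clip(np.hstack([A,B]).astype(float)*1.5,0,255).astype(np.uint8);cv2.imwrite("pics/c6.png",c[:,:,::-1]);st()
E
```

```text
t 15.75  dock x 88.0 y 0.8 z 2.4 mm yaw 61.68  F along -6.92 across 0.53 up 4.65  gap 0.0450
```

View pics/c6.png

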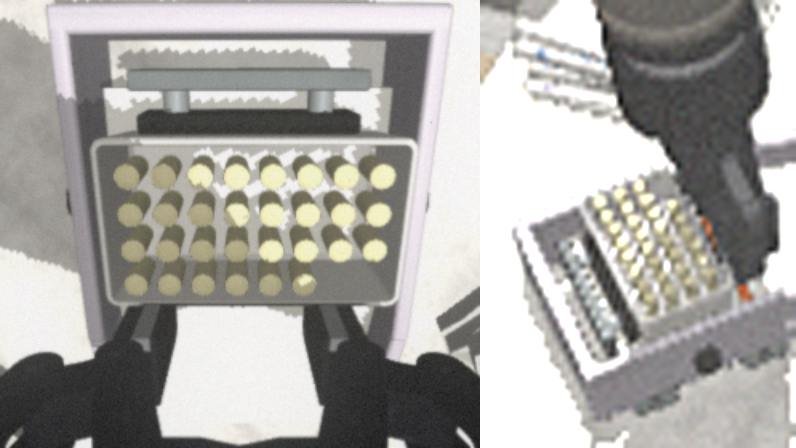

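The wrist view shows the rack square between the rails, its front edge up against the black bumper. The force rose from 3 to 7.6 N with almost no travel, which fits the bumper. I'll ease off so the tail can drop, then back away a little.

Call:
{"method": "move_arm", "body": {"motion": [[[0.045,-0.0007,-0.0013,0,0],[0.045,-0.0009,-0.0018,0,0],[0.045,-0.0014,-0.0026,0,0],[0.045,-0.0014,-0.0026,0,0],[0.045,-0.0024,-0.0044,0,0],[0.045,-0.0024,-0.0044,0,0],[0.045,0,0,0,0]]]}}

```text
time_s: 16.62
ee_pos: [0.4857, 0.092, 0.0029]
tcp_rot: [0.858, 0.513, -0.008, 0.006]
force: [-0.4, 0.1, 0.5]
finger_gap: 0.0452
```

```bash
python3 - <<'E'
from h import *
st()
P=eyes.camera_params("wrist");np.save("P7.npy",P,allow_pickle=True)
a=eyes.capture("wrist");cv2.imwrite("pics/w7f.png",a[:,:,::-1])
# sharp crisp edges: intensity profile down centre columns & across; report strong gradients
g=cv2.GaussianBlur(cv2.cvtColor(a,cv2.COLOR_RGB2GRAY),(3,3),0).astype(int)
p=g[60:320,280:360].mean(1).round().astype(int);print(p.tolist())
hsv=cv2.cvtColor(a,cv2.COLOR_RGB2HSV);m=(hsv[:,:,0]>3)&(hsv[:,:,0]<16)&(hsv[:,:,1]>130)&(hsv[:,:,2]>60)
ys,xs=np.nonzero(m);print('orange',len(ys),(ys.min(),ys.max(),xs.min(),xs.max()) if len(ys) else '', np.bincount(ys)[200:300])
E
```

```text
t 16.62  dock x 71.5 y 0.5 z 2.9 mm yaw 61.76  F along -0.08 across 0.39 up 0.47  gap 0.0452
[138, 124, 109, 95, 90, 93, 97, 98, 99, 99, 99, 99, 99, 99, 98, 94, 86, 71, 60, 67, 95, 129, 148, 153, 153, 153, 152, 152, 152, 150, 146, 140, 133, 127, 123, 121, 105, 73, 51, 46, 46, 46, 46, 46, 45, 44, 44, 47, 64, 99, 133, 151, 148, 124, 96, 86, 90, 96, 104, 113, 120, 122, 123, 120, 116, 117, 125, 134, 140, 143, 145, 145, 146, 146, 145, 144, 144, 142, 140, 138, 134, 129, 126, 126, 130, 136, 140, 137, 128, 119, 114, 115, 120, 128, 133, 135, 136, 138, 140, 141, 141, 141, 141, 140, 139, 139, 140, 143, 145, 141, 130, 118, 108, 102, 99, 97, 101, 109, 118, 124, 128, 130, 133, 135, 136, 138, 140, 140, 141, 139, 135, 123, 108, 96, 88, 84, 82, 78, 75, 77, 85, 96, 104, 109, 112, 114, 114, 114, 113, 111, 108, 104, 99, 92, 86, 82, 81, 81, 83, 84, 76, 69, 82, 101, 110, 111, 111, 111, 111, 111, 111, 111, 111, 111, 111, 111, 111, 111, 111, 111, 111, 111, 112, 114, 119, 127, 136, 143, 147, 149, 150, 153, 155, 158, 158, 158, 158, 158, 158, 158, 158, 158, 158, 158, 158, 158, 158, 158, 158, 158, 159, 159, 159, 160, 160, 160, 160, 160, 160, 161, 161, 161, 161, 160, 160, 161, 161, 160, 160, 160, 160, 160, 161, 161, 161, 160, 160, 160, 160, 160, 160, 160, 160, 160, 160, 160, 160, 158, 158, 157, 157, 157, 158, 158, 157, 157, 157, 157, 157, 157]
orange 0  []
```

Behind the rack's rear edge (row 222) the lip is hidden in this view either way. I'll withdraw clear and check the seat from the fixed cameras.

Call:
{"method": "move_arm", "body": {"motion": [[[0.045,-0.0024,-0.0044,0,0],[0.045,0,0,0.04,0],[0.045,0,0,0.05,0],[0.045,0,0,0.05,0],[0.045,-0.025,-0.046,0.02,0],[0.045,-0.025,-0.046,0.0,0],[0.045,-0.025,-0.046,0,0],[0.045,-0.025,-0.046,0,0],[0.045,0,0,0,0]]]}}

```text
time_s: 17.8
ee_pos: [0.3783, -0.1022, 0.1684]
tcp_rot: [0.858, 0.514, -0.007, 0.008]
force: [-0.2, 1.3, -0.3]
finger_gap: 0.0449
```

```bash
python3 - <<'E'
from h import *
st()
a=eyes.capture("scene");b=eyes.capture("top");w=eyes.capture("wrist")
for n,i in(("s",a),("t",b),("w",w)):cv2.imwrite(f"pics/{n}8f.png",i[:,:,::-1])
A=cv2.resize(a[215:300,200:280],(400,425),interpolation=cv2.INTER_CUBIC);B=cv2.resize(b[140:220,165:240],(398,425),interpolation=cv2.INTER_CUBIC)
c=np.clip(np.hstack([A,B]).astype(float)*1.5,0,255).astype(np.uint8);cv2.imwrite("pics/c8.png",c[:,:,::-1])
E
```

```text
t 17.80  dock x -150.4 y 2.2 z 168.4 mm yaw 61.91  F along 1.07 across 0.76 up -0.34  gap 0.0449
```

View pics/c8.png

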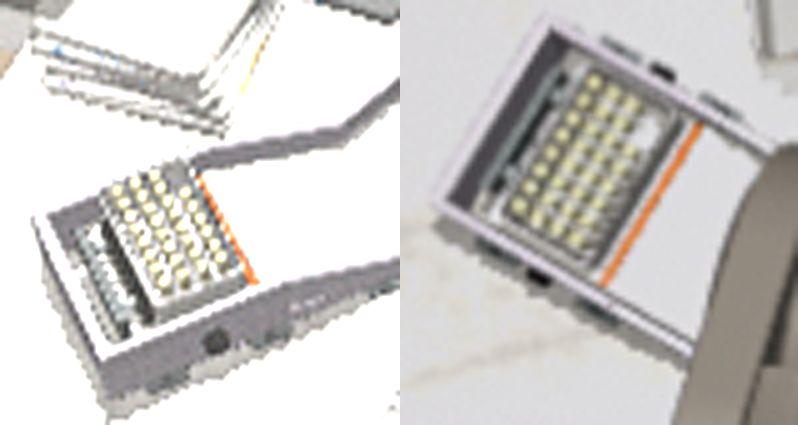

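In both fixed views the orange lip is uncovered along its whole length, with the rack on the bumper side of it. I'll check numerically that it lies flat: pin heights by two-view rays, with the start pictures as the baseline.

```bash
python3 - <<'E'
from h import *
y=61.8;u=np.array([np.cos(np.radians(y)),np.sin(np.radians(y))]);v=np.array([-u[1],u[0]])
def tri(ps,pt):
    out=[]
    for s,t in zip(ps,pt):
        c1,d1=ray("scene",[s]);c2,d2=ray("top",[t]);A=np.c_[d1[0],-d2[0]]
        k=np.linalg.lstsq(A,c2-c1,rcond=None)[0];p=c1+k[0]*d1[0];q=c2+k[1]*d2[0];m=(p+q)/2
        out.append(np.r_[(m[:2]-[.452,.029])@np.c_[u,v],m[2],np.linalg.norm(p-q)]*1e3)
    return np.round(out,1)
S=lambda q:(np.array(q,float)+.5)/5-.5+[200,215]
T=lambda q:(np.array(q,float)-[400,0]+.5)/[5.307,5.3125]-.5+[165,140]
print('now  pins x,y,z,miss: front-far front-near rear-near\n',tri(S([(118,190),(163,283),(221,257)]),T([(597,82),(518,205),(573,240)])))
S0=lambda q:(np.array(q,float)+.5)/5-.5+[200,205];T0=lambda q:(np.array(q,float)+.5)/5-.5+[160,135]
print('start pins\n',tri(S0([(503,105),(558,188),(609,162)]),T0([(611,335),(543,454),(598,485)])))
print('rack top corners now (z=53): far-front, far-rear, near-rear, near-front')
X=plane("top",T([(685,113),(588,270)]),.053);print('rear edge x if z=53',((X[:,:2]-[.452,.029])@u*1e3).round(1))
X=plane("top",T([(699,124),(604,284)]),.026);print('lip front x',((X[:,:2]-[.452,.029])@u*1e3).round(1))
E
```

```text
now  pins x,y,z,miss: front-far front-near rear-near
 [[138.7 -38.8  50.4   0.3]
 [140.2  31.2  50.9   0.4]
 [107.2  32.3  53.8   0.3]]
start pins
 [[-9.800e+01 -3.870e+01  3.310e+01  1.000e-01]
 [-9.800e+01  3.070e+01  3.130e+01  1.000e+00]
 [-1.308e+02  3.050e+01  3.530e+01  4.000e-01]]
rack top corners now (z=53): far-front, far-rear, near-rear, near-front
rear edge x if z=53 [92.8 93.7]
lip front x [92.1 91.4]
```

The pins rose by 17.3, 19.6 and 18.5 mm from the bench, against a pocket floor height of 19 mm. The tail pin would have risen about 26 mm if the tail were still on the lip, so the rack lies flat. The positions agree too: tail at about 98 mm, lip back at about 97 mm. The hand is clear, so I'll hand in.

```bash
python3 -c "
from h import *
st(); print(robot.close_job())"
```

```text
t 17.95  dock x -144.8 y 2.1 z 168.6 mm yaw 62.47  F along 0.17 across 0.68 up -0.05  gap 0.0448
the job is handed in; nothing more can be done
None
```

I pushed the strip rack square through the mouth and up the ramp, and it now lies flat in the pocket behind the orange lip. The job was handed in at 18 s with the hand well clear.

- **Push:** I used both fingertips, 45 mm apart, on the rack's trailing face. It took 2 to 5 N on the way. At the top the force built up to 7.6 N with almost no travel, which I took as the bumper. I then eased off and withdrew.
- **Seat:** Both fixed views show the orange lip uncovered along its whole length, with the rack on the bumper side of it. Pins on the rack rose by 17 to 20 mm, front and rear, against the pocket floor's 19 mm, so it is flat. Its tail lies about 1 to 2 mm beyond the lip, and the insert sits about 7 mm farther up the ramp than drawn.
- **What disagreed:** The fingertips sat about 28 mm above the reported TCP, not 11 mm ahead of it. My first pass therefore went over the rack without touching it. I measured the offset by touching the bench and corrected for it.
- **Not confirmed:** I saw little bumper travel in the readings (the tool tilted about 1° under the push), so bumper contact rests on the force rise and the final position. I kept well away from the wash bottle and never touched it, but did not re-measure its position at the end.

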